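# Lay out the solvent bottles on the pump's tray

### The arm

A 6-joint arm with a two-finger parallel gripper is mounted at the origin on the work surface. World frame = base frame: x ahead of the robot, y to its left, z up, the work surface at z = 0. Lengths are in m, angles in rad, forces in N, time in s.
With the tool pointing down it reaches from about 0.3 to 0.875 m from the base axis. Payload 6.4 kg.
Tool frame: the origin (TCP) lies on the mounting face of the last link; the fingertips stand 173 mm ahead of it and the grasp point (between the pads) lies 155 mm ahead of it (ctrl.tip_reach is the distance from the TCP to the fingertips, in m); z points along the fingers, y is the line along which they close (so a half turn about z gives the same grasp; the last joint's range is limited). The gripper opens to 85 mm and grips with 20 to 120 N. Pads are 22 mm wide; open, the fingers measure 114 mm over their backs; the gripper's body (76 mm by 85 mm) begins 54 mm behind the grasp point. The pads swing forward as they close: fully open they stand 13 mm farther back than shut.
Start: joints at [-1.442, 0.181, 1.607, -0, 1.354, -0.206], TCP at [0.189, -0.543, 0.405] pointing down, gripper open.
Joint ranges: [-2.99, 2.99], [-0.89, 2.07], [0.3, 2.58], [-1.14, 4.28], [0, 2.63], [-3.12, 3.12]. Speed limits (rad/s): [2.57, 2.57, 3.01, 3.14, 3.14, 3.14].

### API

Orientations are given as a unit quaternion [w, x, y, z].
In Python, from bench import ctrl gives the robot as it stands.
- The arm moves only by the shell command python3 -m pendant 'ROWS'. ROWS is JSON, a list that holds one entry, the list of rows, each a list of 7 numbers: the opening, from 0 (shut) to 1 (fully open), then the shift along the tool's x, y, z in mm, then the turn, a rotation vector about the tool's x, y, z in rad. A call has 1 to 5 rows; each row is the pose to reach, as a shift and turn from the pose commanded when the call began, along the tool's axes at that moment; what a row does not reach only later rows make up. A row lasts 1/12 s, in which the tool goes at most 41.7 mm and 7.16 degrees, less where a joint would pass 70% of its speed; a pose out of reach is approached as far as the arm can. A call with a gripper value outside its range is refused whole. The fingers move at their own pace and stop on an object; the grip force is fixed at half the most. Time passes only in rows, so rows that repeat a pose let the fingers close. It gives the time, the measured TCP pose, the force, the opening and the grip force at its end, in the units of the state.
- ctrl.get_obs(): the state, without advancing time (a new reading comes with each control period).
- ctrl.camera(name): name is "side" or "top"; returns the picture (384x512x3 uint8, red, green, blue); there is no depth.
- ctrl.camera_params(name): a dict with "mtx" (3x3 intrinsics, pixels), "world_from_camera" (4x4, takes a point from camera to world coordinates). Camera axes: x right, y down, z forward; pixel columns grow to the right and rows downward; lengths in m; the calibration is good to about 2 mm. A picture is of the moment at which its call begins. camera_params takes no time and is no camera call.
- ctrl.hand_in(): hands the job in; it is judged then, once.
Trained networks look in the newest picture that a camera, given by its name, has taken for a name from the list of things; names that differ only in an ending like _2 or _b are one class to them, and where a whole thing is asked for, a point or a joint stands for the part that bears it (a point fixed in the world has none). Each returns a list of dicts, best first, with "confidence" (0 to 1); they miss things now and then, are a little off and sometimes report something else, mostly with a low value. They report only what shows in the picture. A call takes as long as a camera call. They do not tell look-alikes from the thing itself.
- ctrl.boxes_of(camera, name): "point" ([column, row] as shares, 0 to 1, of the picture: columns of its width, rows of its height, amid what is visible of it).
The state is a dict: "time_s": time; "q": joint angles; "dq": joint speeds; "joint_efforts": joint torques, N m; "eef_pos": TCP position; "eef_rot": TCP orientation; "wrist_force": force on the tool from outside, world axes, zero at the start; "torque": the same for the moment, N m; "opening": opening from 0.0 (shut) to 1.0 (fully open); "grasp_force": force on a finger pad.
Only numpy, scipy, OpenCV 4.12 (cv2) and the standard library are available. Lean on these libraries where they do the work, as an engineer would, in place of code of your own. Each camera call takes 0.05 s, during which the arm holds its last target. There are 200 camera calls.

### The job

Lay out the solvent tray for the next run. In the row of pads nearer the robot, the blue-capped bottle goes at the end beside the brass valve, the red-capped bottle at the end beside the white beaker and the yellow-capped bottle between those two; the amber bottle goes directly behind the blue-capped one, in the far row. Set each bottle down gently, upright and centred on its round white pad, and leave the valve, the beaker and the vial carton where they stand.

Things in the scene. Friction and masses are not known exactly. Their poses are not given: they have to be found in the camera images.
- blue_mid (a point): upright closed 100 ml laboratory bottle, loose, about 0.15 to 0.3 kg, round: clear-glass body 56 mm across up to 64 mm high, sloping shoulder, blue screw cap 45 mm across and 26 mm high (79 to 105 mm above the underside), 105 mm high in all. It starts on the blue-green bench mat (2 mm thick). Grip it by the cap or the body. This point is on its axis, half-way up, 52.5 mm above its underside; z points up the axis.
- red_mid (a point): upright closed 100 ml laboratory bottle, loose, about 0.15 to 0.3 kg, round: clear-glass body 56 mm across up to 64 mm high, sloping shoulder, red screw cap 45 mm across and 26 mm high (79 to 105 mm above the underside), 105 mm high in all. It starts on the blue-green bench mat (2 mm thick). Grip it by the cap or the body. This point is on its axis, half-way up, 52.5 mm above its underside; z points up the axis.
- yellow_mid (a point): upright closed 100 ml laboratory bottle, loose, about 0.15 to 0.3 kg, round: clear-glass body 56 mm across up to 64 mm high, sloping shoulder, yellow screw cap 45 mm across and 26 mm high (79 to 105 mm above the underside), 105 mm high in all. It starts on the blue-green bench mat (2 mm thick). Grip it by the cap or the body. This point is on its axis, half-way up, 52.5 mm above its underside; z points up the axis.
- amber_mid (a point): upright closed 100 ml laboratory bottle, loose, about 0.15 to 0.3 kg, round: amber (brown) glass body 56 mm across up to 64 mm high, sloping shoulder, black screw cap 45 mm across and 26 mm high (79 to 105 mm above the underside), 105 mm high in all. It starts on the blue-green bench mat (2 mm thick). Grip it by the cap or the body. This point is on its axis, half-way up, 52.5 mm above its underside; z points up the axis.
- tray: fixed grey solvent tray, 200 mm (x) by 410 mm (y), turned up to 0.2 rad from square to the robot, to its left or to its right. Floor 6 mm above the bench, rim 12 mm high. Its floor bears six round white pads (58 mm across, black edge, flush) in two rows of three: the front row, nearer the robot, at x = -45 mm, the rear row at x = +45 mm, each with pads at y = -80, 0 and +80 mm. Origin: centre of its underside; x points away from the robot, y to the robot's left, z up.
- valve: loose brass gas valve with a green hand wheel, on a round dark foot 48 mm across, 82 mm high; stands on the tray floor at one end of the tray (about 165 mm along the tray's y or -y, mid-way between the rows), beyond the pads. Not to be moved. Origin: centre of its underside.
- beaker: loose empty white plastic waste beaker, 50 mm across, 60 mm high; stands on the tray floor at the other end of the tray from the valve (about 165 mm along). Not to be moved. Origin: centre of its underside.
- vialbox: closed vial carton, 62 by 92 by 46 mm high, standing on the bench beyond the tray and the mat; a bystander, not to be moved. Origin: centre of its underside.
Things that resemble listed ones, but are neither listed nor needed, are in the scene too. What is shaped like the part that bears red_mid but purple is not meant.

How it is judged:
At the end, for the whole second after the job is handed in: Within 13 mm in the tray's x and y of the pad centres: front row blue-capped at the valve's end, yellow-capped in the middle, red-capped at the beaker's end; amber on the rear pad behind blue. All on the tray floor, upright within 0.1 rad, released, at rest (((y of valve in the frame of tray above 0 m and x of blue_mid in the frame of tray between -0.058 and -0.032 m and y of blue_mid in the frame of tray between 0.067 and 0.093 m and x of yellow_mid in the frame of tray between -0.058 and -0.032 m and y of yellow_mid in the frame of tray between -0.013 and 0.013 m and x of red_mid in the frame of tray between -0.058 and -0.032 m and y of red_mid in the frame of tray between -0.093 and -0.067 m and x of amber_mid in the frame of tray between 0.032 and 0.058 m and y of amber_mid in the frame of tray between 0.067 and 0.093 m) or (y of valve in the frame of tray below 0 m and x of blue_mid in the frame of tray between -0.058 and -0.032 m and y of blue_mid in the frame of tray between -0.093 and -0.067 m and x of yellow_mid in the frame of tray between -0.058 and -0.032 m and y of yellow_mid in the frame of tray between -0.013 and 0.013 m and x of red_mid in the frame of tray between -0.058 and -0.032 m and y of red_mid in the frame of tray between 0.067 and 0.093 m and x of amber_mid in the frame of tray between 0.032 and 0.058 m and y of amber_mid in the frame of tray between -0.093 and -0.067 m)) and z of blue_mid in the frame of tray between 0.0525 and 0.0645 m and angle between each of blue_mid, red_mid, yellow_mid, amber_mid's own z axis and vertical below 0.1 rad and linear speed of each of blue, red, yellow, amber below 0.02 m/s and z of red_mid in the frame of tray between 0.0525 and 0.0645 m and z of yellow_mid in the frame of tray between 0.0525 and 0.0645 m and z of amber_mid in the frame of tray between 0.0525 and 0.0645 m); the robot touches nothing.
It fails at once if a bottle is tipped over (leans more than 0.7 rad) (angle between any of blue_mid, red_mid, yellow_mid, amber_mid's own z axis and vertical above 0.7 rad).
It fails at once if a bottle is dropped from a height (falls free, faster than 0.5 m/s, while still some 15 mm above the tray) ((height (world z) of blue_mid above 0.075 m and contact force between blue and the fingers below 0.05 N and linear speed of blue above 0.5 m/s) or (height (world z) of red_mid above 0.075 m and contact force between red and the fingers below 0.05 N and linear speed of red above 0.5 m/s) or (height (world z) of yellow_mid above 0.075 m and contact force between yellow and the fingers below 0.05 N and linear speed of yellow above 0.5 m/s) or (height (world z) of amber_mid above 0.075 m and contact force between amber and the fingers below 0.05 N and linear speed of amber above 0.5 m/s)).
It fails at once if the brass valve is shifted by more than 15 mm or knocked over (distance of valve from where it was at the start of the episode above 0.015 m or angle between valve's own z axis and vertical above 0.35 rad).
It fails at once if the white beaker is shifted by more than 15 mm or knocked over (distance of beaker from where it was at the start of the episode above 0.015 m or angle between beaker's own z axis and vertical above 0.35 rad).
It fails at once if the vial carton is shifted by more than 15 mm or knocked over (distance of vialbox from where it was at the start of the episode above 0.015 m or angle between vialbox's own z axis and vertical above 0.35 rad).
It also fails if it takes over 102 s, if anything falls off the work surface, if the arm or the gripper's body presses on something with over 40 N, if the wrist force passes 120 N, or if a joint passes its speed limit or range.

## Working session

There is one attempt and no reset: what is moved stays moved. The work goes in short steps, Python scripts to look and compute and a shell command to move; the robot and the scene stay as the last step left them, time stands still between calls to the robot, and variables do not carry over. Pictures are saved under pics/ and viewed, at most 14 in all, crops included, and the job is handed in when it is done.

```bash
mkdir -p pics; ls; python3 - <<'E'
from bench import ctrl
import cv2, numpy as np
for c in ("top","side"):
    im=ctrl.camera(c); cv2.imwrite(f"pics/{c}0.png",im[:,:,::-1])
    p=ctrl.camera_params(c); print(c,np.round(p["mtx"],1).tolist(),np.round(p["world_from_camera"],4).tolist())
    for n in ["blue_mid","red_mid","yellow_mid","amber_mid","tray","valve","beaker","vialbox"]:
        print(n,[(np.round(np.array(d["point"])*[512,384],1).tolist(),round(d["confidence"],2)) for d in ctrl.boxes_of(c,n)])
o=ctrl.get_obs();print(o["time_s"],o["eef_pos"],o["eef_rot"],o["opening"])
E
```

```text
pics
top [[410.0, 0.0, 260.8], [0.0, 410.0, 187.4], [0.0, 0.0, 1.0]] [[-0.0037, -0.9855, 0.1697, 0.3812], [-1.0, 0.0038, 0.0002, 0.0124], [-0.0009, -0.1697, -0.9855, 1.0518], [0.0, 0.0, 0.0, 1.0]]
blue_mid [([322.8, 177.5], 0.72), ([248.5, 203.4], 0.4)]
red_mid [([377.4, 219.1], 0.96), ([392.5, 265.0], 0.87), ([424.4, 227.9], 0.83), ([422.8, 191.3], 0.59), ([353.7, 273.1], 0.56)]
yellow_mid [([372.5, 173.8], 0.58)]
amber_mid [([326.8, 225.7], 0.88)]
tray [([180.9, 205.8], 0.72)]
valve [([110.6, 210.1], 0.69)]
beaker [([246.8, 204.3], 0.83)]
vialbox [([293.0, 108.5], 0.91)]
side [[376.8, 0.0, 254.7], [0.0, 376.8, 191.0], [0.0, 0.0, 1.0]] [[-0.9403, -0.1847, 0.286, 0.258], [-0.34, 0.5525, -0.761, 0.7287], [-0.0175, -0.8128, -0.5823, 0.6284], [0.0, 0.0, 0.0, 1.0]]
blue_mid [([257.1, 167.4], 0.72)]
red_mid [([302.3, 145.3], 0.92), ([341.9, 166.3], 0.83), ([293.0, 125.5], 0.81), ([321.4, 137.2], 0.64), ([338.0, 141.9], 0.57)]
yellow_mid [([262.7, 141.8], 0.76)]
amber_mid [([298.1, 173.4], 0.63)]
tray [([225.3, 283.6], 0.88)]
valve [([197.5, 321.0], 0.79)]
beaker [([254.3, 212.3], 0.73)]
vialbox [([189.7, 172.7], 0.87)]
0.9 [ 0.18894969 -0.54309237  0.40471957] [ 2.61517719e-05  9.86020995e-01  1.66621115e-01 -6.20256922e-06] 1.0001577168435125
```

```bash
python3 - <<'E'
import cv2
a=cv2.imread("pics/top0.png")[80:330,60:470]; cv2.imwrite("pics/topz.png",cv2.resize(a,None,fx=1.95,fy=1.95,interpolation=cv2.INTER_CUBIC))
a=cv2.imread("pics/side0.png")[80:384,100:450]; cv2.imwrite("pics/sidez.png",cv2.resize(a,None,fx=1.95,fy=1.95,interpolation=cv2.INTER_CUBIC))
E
```

```text
(no output)
```

View pics/topz.png

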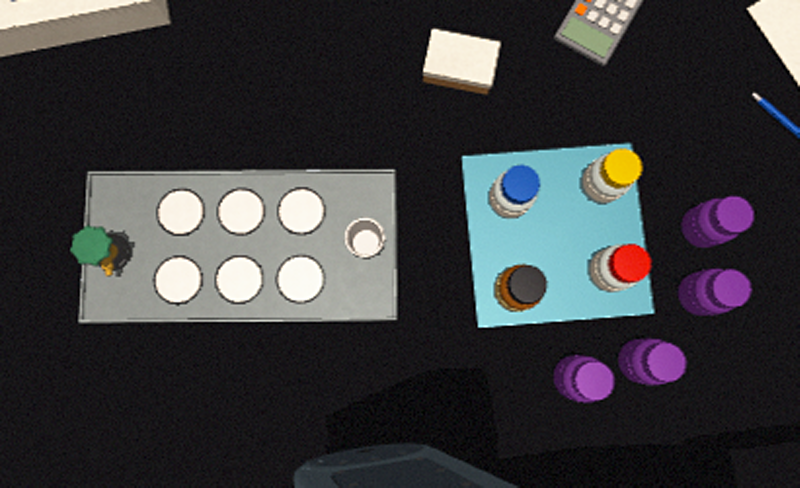

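View pics/sidez.png

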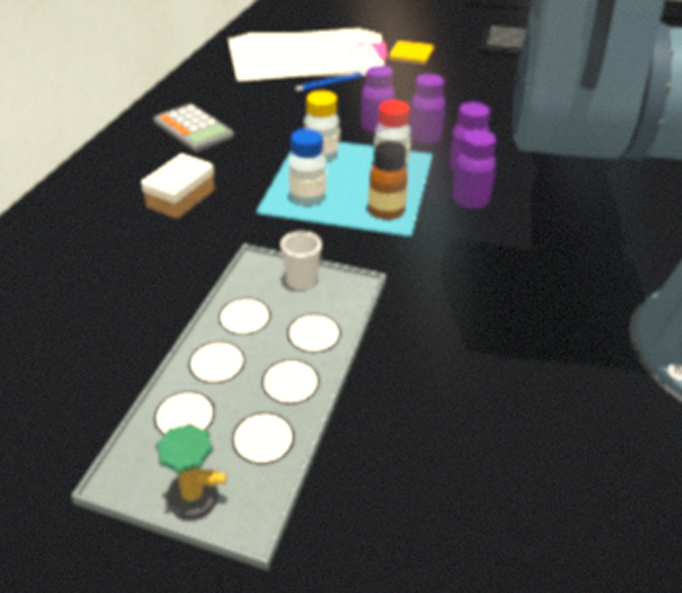

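```bash
cat > h.py <<'E'
import cv2, numpy as np
from scipy.optimize import least_squares
from bench import ctrl
P={c:ctrl.camera_params(c) for c in ("top","side")}
def proj(c,X):
    T=np.linalg.inv(P[c]["world_from_camera"]); q=(np.atleast_2d(X)@T[:3,:3].T+T[:3,3])@np.array(P[c]["mtx"]).T
    return q[:,:2]/q[:,2:]
def plane(c,uv,z):
    T=np.array(P[c]["world_from_camera"]); d=T[:3,:3]@np.linalg.solve(P[c]["mtx"],[uv[0],uv[1],1]); o=T[:3,3]
    return (o+d*(z-o[2])/d[2])[:2]
t=np.linspace(0,2*np.pi,60)
def capcent(c,xy,z0,r=.0225,a=.079,b=.105):
    X=np.array([[xy[0]+r*np.cos(u),xy[1]+r*np.sin(u),z0+z] for z in (a,b) for u in t])
    h=cv2.convexHull(proj(c,X).astype(np.float32)); m=cv2.moments(h); return np.array([m["m10"],m["m01"]])/m["m00"]
HUE={"blue":(105,125),"red":(-8,8),"yellow":(20,33)}
def blob(im,n,near=None,R=30):
    h=cv2.cvtColor(im,cv2.COLOR_RGB2HSV).astype(int); H=(h[...,0]+20)%180-20
    if n=="amber": m=(h[...,2]<75)&(h[...,1]<120)
    else: m=(H>=HUE[n][0])&(H<=HUE[n][1])&(h[...,1]>150)&(h[...,2]>70)
    if near is not None:
        k=np.zeros(m.shape,np.uint8); cv2.circle(k,(int(near[0]),int(near[1])),R,1,-1); m=m&(k>0)
    k,l,s,ce=cv2.connectedComponentsWithStats(m.astype(np.uint8)); i=1+np.argmax(s[1:,4]); return ce[i],s[i,4]
def locate(obs,z0):
    f=lambda x:np.concatenate([capcent(c,x,z0)-uv for c,uv in obs.items()])
    r=least_squares(f,[.4,0]); return r.x,np.round(r.fun,1)
E
python3 - <<'E'
from h import *
im={c:cv2.imread(f"pics/{c}0.png")[:,:,::-1].copy() for c in P}
near={"amber":{"top":(328,226),"side":(299,162)}}
for n in ("blue","red","yellow","amber"):
    obs={}
    for c in P:
        b,a=blob(im[c],n,near.get(n,{}).get(c),14 if n=="amber" else 30); obs[c]=b; print(n,c,b.round(1),a,locate({c:b},.002)[0].round(4))
    x,r=locate(obs,.002); print("  ->",x.round(4),r)
pads={}
for c in P:
    g=im[c].min(axis=2); k,l,s,ce=cv2.connectedComponentsWithStats((g>190).astype(np.uint8))
    pads[c]=np.array([plane(c,ce[i],.006) for i in range(1,k) if 150<s[i,4]<900]); print(c,[(ce[i].round(),s[i,4]) for i in range(1,k) if s[i,4]>100]); print(pads[c].round(4).tolist())
E
```

```text
blue top [87.7 66.4] 830 [0.8545 0.4435]
blue side [ 13.4 281.4] 748 [0.8465 0.4417]
  -> [0.85   0.4412] [ 0.8  1.7 -1.2 -0.7]
red top [382.7 214.6] 336 [ 0.4803 -0.2724]
red side [301.5 137. ] 170 [ 0.4818 -0.2793]
  -> [ 0.4804 -0.2729] [ 0.2 -0.  -0.1  1. ]
yellow top [378.3 165.9] 327 [ 0.5973 -0.2683]
yellow side [310.9 106. ] 220 [ 0.5077 -0.5179]
  -> [ 0.5415 -0.316 ] [ 21.4  23.  -25.1  23.1]
amber top [331.5 223.7] 207 [ 0.4596 -0.1517]
amber side [298.5 160.5] 138 [ 0.4558 -0.1428]
  -> [ 0.4591 -0.151 ] [-0.3  0.2 -0.4 -1.7]
top [(array([88., 67.]), np.int32(3145)), (array([489., 106.]), np.int32(4807)), (array([296., 109.]), np.int32(776)), (array([214., 188.]), np.int32(374)), (array([152., 188.]), np.int32(371)), (array([183., 188.]), np.int32(365)), (array([247., 203.]), np.int32(186)), (array([151., 223.]), np.int32(393)), (array([182., 223.]), np.int32(394)), (array([214., 223.]), np.int32(395))]
[[0.775, -0.0828], [0.561, 0.1337], [0.5602, 0.294], [0.5605, 0.2139], [0.5208, 0.049], [0.47, 0.2937], [0.4705, 0.2134], [0.4707, 0.1333]]
side [(array([120., 125.]), np.int32(24563)), (array([304.,   7.]), np.int32(411)), (array([497.,  11.]), np.int32(350)), (array([256., 107.]), np.int32(1637)), (array([198., 140.]), np.int32(164)), (array([190., 169.]), np.int32(406)), (array([257., 164.]), np.int32(106)), (array([225., 242.]), np.int32(345)), (array([261., 250.]), np.int32(366)), (array([211., 265.]), np.int32(412)), (array([249., 275.]), np.int32(450)), (array([194., 291.]), np.int32(429)), (array([234., 304.]), np.int32(566))]
[[1.0954, -2.8377], [-0.4361, -3.0251], [0.8563, -0.3097], [0.7928, -0.1312], [0.5605, 0.1334], [0.4702, 0.1332], [0.5603, 0.2137], [0.4699, 0.2133], [0.5622, 0.2899], [0.4699, 0.2937]]
```

```bash
python3 - <<'E'
from h import *
im={c:cv2.imread(f"pics/{c}0.png")[:,:,::-1].copy() for c in P}
near={"blue":{"top":(326,174),"side":(257,153)},"yellow":{"top":(378,166),"side":(264,133)}}
for n in near:
    obs={}
    for c in P:
        b,a=blob(im[c],n,near[n][c],18); obs[c]=b; print(n,c,b.round(1),a,locate({c:b},.002)[0].round(4))
    x,r=locate(obs,.002); print("  ->",x.round(4),r)
print(ctrl.get_obs()["q"])
E
python3 -m pendant '[[[0.7,0,0,0,0,0,-0.12],[0.7,0,0,0,0,0,-0.24],[0.7,0,0,0,0,0,-0.335],[0.7,0,0,0,0,0,-0.335]]]' || python3 -m pendant
```

```text
blue top [326.6 174. ] 292 [ 0.5779 -0.1441]
blue side [256.2 152.5] 190 [ 0.5807 -0.1483]
  -> [ 0.5786 -0.1448] [ 0.3 -0.3  0.3  0.7]
yellow top [378.3 165.9] 327 [ 0.5973 -0.2683]
yellow side [264.5 132.3] 203 [ 0.5984 -0.2749]
  -> [ 0.5974 -0.2693] [ 0.4 -0.  -0.3  0.8]
[-1.44230009e+00  1.80771609e-01  1.60696873e+00 -1.06101866e-05
  1.35379957e+00 -2.06305244e-01]
time_s: 1.23
eef_pos: [0.1889, -0.5431, 0.4047]
eef_rot: [-0.0, 0.944, 0.33, 0.0]
wrist_force: [-0.5, -0.6, 0.6]
opening: 0.698
grasp_force: 0.0
```

```bash
python3 -m pendant '[[[0.7,0,0,0,0,0,0.12],[0.7,0,0,0,0,0,0.24],[0.7,0,0,0,0,0,0.36],[0.7,0,0,0,0,0,0.48],[0.7,0,0,0,0,0,0.6]]]'
python3 -m pendant '[[[0.7,0,0,0,0,0,0.07],[0.7,0,0,0,0,0,0.07]]]'
python3 -c "
from bench import ctrl
o=ctrl.get_obs();print(o['eef_pos'],o['eef_rot'],o['q'])"
```

```text
time_s: 1.65
eef_pos: [0.189, -0.5431, 0.4047]
eef_rot: [0.0, 1.0, 0.03, 0.0]
wrist_force: [-1.4, 0.4, 0.3]
opening: 0.698
grasp_force: 0.0
time_s: 1.82
eef_pos: [0.1889, -0.5431, 0.4047]
eef_rot: [0.0, 1.0, -0.003, -0.0]
wrist_force: [-0.1, 0.3, 0.3]
opening: 0.697
grasp_force: 0.0
[ 0.18894425 -0.54307571  0.40469969] [ 6.75946214e-06  9.99996091e-01 -2.79603954e-03 -1.42051482e-05] [-1.44230083e+00  1.80764991e-01  1.60701751e+00 -3.06545026e-05
  1.35380047e+00  1.34094183e-01]
```

```bash
python3 -m pendant '[[[0.7,23,-33,0,0,0,0],[0.7,46,-66,0,0,0,0],[0.7,69,-99,0,0,0,0],[0.7,92,-132,0,0,0,0],[0.7,115,-165,0,0,0,0]]]'
python3 -m pendant '[[[0.7,23,-33,0,0,0,0],[0.7,46,-66,0,0,0,0],[0.7,69,-99,0,0,0,0],[0.7,92,-132,0,0,0,0],[0.7,115,-165,0,0,0,0]]]'
python3 -m pendant '[[[0.7,20,-32,0,0,0,0],[0.7,40,-62,0,0,0,0],[0.7,40,-62,0,0,0,0],[0.7,40,-62,0,0,0,0]]]'
```

```text
time_s: 2.23
eef_pos: [0.3046, -0.3765, 0.4047]
eef_rot: [0.0, 1.0, -0.0, 0.0]
wrist_force: [1.4, -0.5, 0.1]
opening: 0.701
grasp_force: 0.0
time_s: 2.65
eef_pos: [0.4197, -0.2113, 0.4051]
eef_rot: [0.0, 1.0, -0.0, 0.0]
wrist_force: [-0.1, -1.1, 0.1]
opening: 0.698
grasp_force: 0.0
time_s: 2.98
eef_pos: [0.4597, -0.1493, 0.4048]
eef_rot: [0.0, 1.0, 0.002, 0.0]
wrist_force: [0.6, 0.1, -0.1]
opening: 0.703
grasp_force: 0.0
```

```bash
python3 -m pendant '[[[0.7,0,2,38,0,0,0],[0.7,-0.5,2,76,0,0,0],[0.7,-0.5,2,112,0,0,0],[0.7,-0.5,2,140,0,0,0],[0.7,-0.5,2,152,0,0,0]]]'
python3 -m pendant '[[[0.7,0,0,0,0,0,0],[0.4,0,0,0,0,0,0],[0.3,0,0,0,0,0,0],[0.3,0,0,0,0,0,0],[0.3,0,0,0,0,0,0]]]'
python3 -m pendant '[[[0.3,0,0,0,0,0,0],[0.3,0,0,0,0,0,0],[0.3,0,0,0,0,0,0]]]'
```

```text
time_s: 3.4
eef_pos: [0.4563, -0.1534, 0.2487]
eef_rot: [-0.002, 1.0, -0.001, -0.003]
wrist_force: [-0.5, -0.6, -0.5]
opening: 0.7
grasp_force: 0.0
time_s: 3.82
eef_pos: [0.4589, -0.1536, 0.2539]
eef_rot: [0.001, 1.0, -0.0, 0.001]
wrist_force: [0.3, 0.3, -1.9]
opening: 0.51
grasp_force: 61.1
time_s: 4.07
eef_pos: [0.4587, -0.1532, 0.2532]
eef_rot: [0.0, 1.0, -0.0, 0.0]
wrist_force: [0.0, 0.5, 0.1]
opening: 0.513
grasp_force: 61.1
```

```bash
python3 -m pendant '[[[0.3,0,0,-10,0,0,0],[0.3,0,0,-40,0,0,0],[0.3,0,0,-75,0,0,0],[0.3,0,0,-110,0,0,0],[0.3,0,0,-130,0,0,0]]]'
python3 -m pendant '[[[0.3,4,-18,0,0,0,0],[0.3,12,-54,0,0,0,0],[0.3,20,-90,0,0,0,0],[0.3,28,-126,0,0,0,0],[0.3,37,-164,0,0,0,0]]]'
python3 -m pendant '[[[0.3,8,-38,0,0,0,0],[0.3,16,-75,0,0,0,0],[0.3,24,-112,0,0,0,0],[0.3,32,-149,0,0,0,0],[0.3,40,-186,0,0,0,0]]]'
python3 -m pendant '[[[0.3,8,-38,0,0,0,0],[0.3,16,-72,0,0,0,0],[0.3,24,-97,0,0,0,0],[0.3,24,-97,0,0,0,0],[0.3,24,-97,0,0,0,0]]]'
python3 -c "
from bench import ctrl
o=ctrl.get_obs();print(o['eef_pos'],o['eef_rot'],o['q'])"
```

```text
time_s: 4.48
eef_pos: [0.4591, -0.1533, 0.3874]
eef_rot: [0.001, 1.0, 0.0, 0.002]
wrist_force: [0.7, -1.6, -1.0]
opening: 0.514
grasp_force: 61.9
time_s: 4.9
eef_pos: [0.4954, 0.0123, 0.3836]
eef_rot: [0.0, 1.0, -0.001, 0.0]
wrist_force: [1.3, -0.4, -1.8]
opening: 0.512
grasp_force: 61.9
time_s: 5.32
eef_pos: [0.5354, 0.199, 0.3835]
eef_rot: [-0.0, 1.0, 0.0, 0.0]
wrist_force: [0.6, -0.9, -1.3]
opening: 0.513
grasp_force: 61.9
time_s: 5.73
eef_pos: [0.5593, 0.2953, 0.3828]
eef_rot: [0.0, 1.0, 0.001, -0.0]
wrist_force: [0.1, -0.3, -1.9]
opening: 0.509
grasp_force: 62.2
[0.55926891 0.29533366 0.38278589] [ 1.53637959e-04  9.99999131e-01  1.28377268e-03 -2.57006725e-04] [ 2.98533508e-01  3.25061630e-01  1.47536741e+00 -1.47091978e-04
  1.34174509e+00  1.86679573e+00]
```

```bash
python3 -m pendant '[[[0.3,1,1,35,0,0,0],[0.3,1,1,70,0,0,0],[0.3,1,1,100,0,0,0],[0.3,1,1,115,0,0,0],[0.3,1,1,121,0,0,0]]]'
python3 -m pendant '[[[0.3,0,0,0,0,0,0],[0.3,0,0,2,0,0,0],[0.3,0,0,3,0,0,0],[0.3,0,0,4,0,0,0],[0.3,0,0,4,0,0,0]]]'
```

```text
time_s: 6.15
eef_pos: [0.5592, 0.2911, 0.2582]
eef_rot: [0.001, 1.0, -0.001, -0.003]
wrist_force: [-0.9, -0.3, -2.0]
opening: 0.511
grasp_force: 62.2
time_s: 6.57
eef_pos: [0.561, 0.2929, 0.259]
eef_rot: [-0.0, 1.0, -0.0, 0.001]
wrist_force: [-0.1, -0.1, -1.1]
opening: 0.51
grasp_force: 62.2
```

```bash
python3 -m pendant '[[[0.3,0,0,1,0,0,0],[0.3,0,0,1,0,0,0],[0.3,0,0,1,0,0,0]]]'
```

```text
time_s: 6.82
eef_pos: [0.5608, 0.293, 0.2573]
eef_rot: [-0.0, 1.0, -0.0, 0.0]
wrist_force: [-0.3, -0.4, -0.6]
opening: 0.51
grasp_force: 62.3
```

```bash
python3 -m pendant '[[[0.55,0,0,0,0,0,0],[0.62,0,0,0,0,0,0],[0.7,0,0,0,0,0,0],[0.7,0,0,0,0,0,0],[0.7,0,0,0,0,0,0]]]'
python3 -m pendant '[[[0.7,0,0,-15,0,0,0],[0.7,0,0,-50,0,0,0],[0.7,0,0,-90,0,0,0],[0.7,0,0,-125,0,0,0],[0.7,0,0,-125,0,0,0]]]'
python3 - <<'E'
from h import *
for c in P:
    im=ctrl.camera(c); cv2.imwrite(f"pics/{c}1.png",im[:,:,::-1])
a=cv2.imread("pics/side1.png")[80:384,100:450]; cv2.imwrite("pics/sidez1.png",cv2.resize(a,None,fx=1.95,fy=1.95,interpolation=cv2.INTER_CUBIC))
print(ctrl.boxes_of("side","amber_mid"),ctrl.boxes_of("side","amber_mid")); print(proj("side",[.5605,.294,.06]),capcent("side",[.5605,.294],.006))
E
```

```text
time_s: 7.23
eef_pos: [0.5607, 0.2928, 0.2568]
eef_rot: [-0.0, 1.0, -0.0, 0.0]
wrist_force: [0.1, 0.4, 0.4]
opening: 0.701
grasp_force: 0.0
time_s: 7.65
eef_pos: [0.5626, 0.2935, 0.3912]
eef_rot: [-0.002, 1.0, -0.0, 0.007]
wrist_force: [1.3, 0.7, 1.5]
opening: 0.697
grasp_force: 0.0
[{'point': [0.3709, 0.7177], 'confidence': 0.83}] [{'point': [0.3709, 0.7177], 'confidence': 0.83}]
[[190.91700259 274.62237031]] [188.56489759 261.27575059]
```

View pics/sidez1.png

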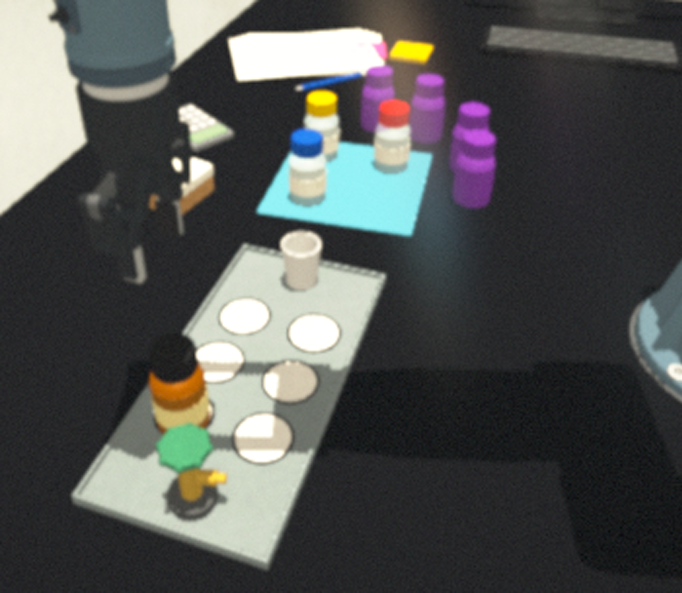

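Amber stands upright on the rear valve-end pad (its cap is at about (189,262) in the full image, prediction (189,261)), and the other bottles are untouched. Next is blue.

```bash
python3 -m pendant '[[[0.7,1,20,0,0,0,0],[0.7,3,58,0,0,0,0],[0.7,4,97,0,0,0,0],[0.7,6,136,0,0,0,0],[0.7,7,175,0,0,0,0]]]'
python3 -m pendant '[[[0.7,1,39,0,0,0,0],[0.7,3,78,0,0,0,0],[0.7,4,117,0,0,0,0],[0.7,6,156,0,0,0,0],[0.7,7,195,0,0,0,0]]]'
python3 -m pendant '[[[0.7,2,35,0,0,0,0],[0.7,4,68,0,0,0,0],[0.7,4,68,0,0,0,0],[0.7,4,68,0,0,0,0]]]'
```

```text
time_s: 8.27
eef_pos: [0.5668, 0.1164, 0.3794]
eef_rot: [0.0, 1.0, 0.0, -0.002]
wrist_force: [1.0, 0.8, 0.4]
opening: 0.702
grasp_force: 0.0
time_s: 8.68
eef_pos: [0.5738, -0.0789, 0.3795]
eef_rot: [-0.001, 1.0, -0.0, -0.002]
wrist_force: [1.5, 1.1, 0.3]
opening: 0.699
grasp_force: 0.0
time_s: 9.02
eef_pos: [0.5779, -0.1469, 0.3794]
eef_rot: [-0.001, 1.0, -0.002, -0.002]
wrist_force: [0.6, 0.8, -0.3]
opening: 0.697
grasp_force: 0.0
```

```bash
python3 -m pendant '[[[0.7,1,-2,35,0,0,0],[0.7,1,-2,70,0,0,0],[0.7,1,-2,100,0,0,0],[0.7,1,-2,120,0,0,0],[0.7,1,-2,126,0,0,0]]]'
python3 -m pendant '[[[0.7,0,0,0,0,0,0],[0.4,0,0,0,0,0,0],[0.3,0,0,0,0,0,0],[0.3,0,0,0,0,0,0],[0.3,0,0,0,0,0,0]]]'
python3 -m pendant '[[[0.3,0,0,0,0,0,0],[0.3,0,0,0,0,0,0]]]'
```

```text
time_s: 9.43
eef_pos: [0.5773, -0.1407, 0.2502]
eef_rot: [-0.002, 1.0, 0.001, -0.004]
wrist_force: [-0.7, 0.7, -0.8]
opening: 0.7
grasp_force: 0.0
time_s: 9.85
eef_pos: [0.58, -0.1432, 0.2571]
eef_rot: [0.0, 1.0, -0.0, 0.001]
wrist_force: [0.1, -0.6, 4.1]
opening: 0.503
grasp_force: 61.4
time_s: 10.02
eef_pos: [0.58, -0.1433, 0.257]
eef_rot: [0.0, 1.0, -0.0, 0.001]
wrist_force: [-0.2, 1.0, 4.7]
opening: 0.504
grasp_force: 61.7
```

```bash
python3 -m pendant '[[[0.3,0,0,-10,0,0,0],[0.3,0,0,-40,0,0,0],[0.3,0,0,-75,0,0,0],[0.3,0,0,-110,0,0,0],[0.3,0,0,-130,0,0,0]]]'
python3 -m pendant '[[[0.3,-5,-18,0,0,0,0],[0.3,-14,-54,0,0,0,0],[0.3,-23,-90,0,0,0,0],[0.3,-32,-126,0,0,0,0],[0.3,-41,-162,0,0,0,0]]]'
python3 -m pendant '[[[0.3,-9,-37,0,0,0,0],[0.3,-18,-74,0,0,0,0],[0.3,-28,-111,0,0,0,0],[0.3,-37,-148,0,0,0,0],[0.3,-46,-185,0,0,0,0]]]'
python3 -m pendant '[[[0.3,-9,-37,0,0,0,0],[0.3,-18,-70,0,0,0,0],[0.3,-23,-90,0,0,0,0],[0.3,-23,-90,0,0,0,0],[0.3,-23,-90,0,0,0,0]]]'
```

```text
time_s: 10.43
eef_pos: [0.5799, -0.1434, 0.3904]
eef_rot: [0.001, 1.0, -0.0, 0.002]
wrist_force: [0.9, -0.6, -0.5]
opening: 0.506
grasp_force: 61.5
time_s: 10.85
eef_pos: [0.5371, 0.0206, 0.385]
eef_rot: [-0.0, 1.0, -0.0, -0.001]
wrist_force: [0.5, 0.4, -1.9]
opening: 0.503
grasp_force: 61.6
time_s: 11.27
eef_pos: [0.4909, 0.2057, 0.3851]
eef_rot: [0.0, 1.0, -0.0, -0.001]
wrist_force: [0.2, -0.6, -1.0]
opening: 0.508
grasp_force: 61.6
time_s: 11.68
eef_pos: [0.4683, 0.2949, 0.3849]
eef_rot: [0.0, 1.0, 0.001, -0.001]
wrist_force: [0.4, 0.0, -1.9]
opening: 0.51
grasp_force: 61.8
```

```bash
python3 -m pendant '[[[0.3,2,1,35,0,0,0],[0.3,2,1,70,0,0,0],[0.3,2,1,100,0,0,0],[0.3,2,1,115,0,0,0],[0.3,2,1,120,0,0,0]]]'
python3 -m pendant '[[[0.3,0,0,0,0,0,0],[0.3,0,0,0,0,0,0],[0.3,0,0,2,0,0,0],[0.3,0,0,2,0,0,0],[0.3,0,0,2,0,0,0]]]'
```

```text
time_s: 12.1
eef_pos: [0.4702, 0.291, 0.2618]
eef_rot: [0.001, 1.0, -0.001, -0.003]
wrist_force: [-0.6, -0.6, -2.0]
opening: 0.504
grasp_force: 61.8
time_s: 12.52
eef_pos: [0.4721, 0.293, 0.265]
eef_rot: [-0.0, 1.0, -0.0, 0.001]
wrist_force: [-0.0, 0.7, -1.3]
opening: 0.505
grasp_force: 61.8
```

```bash
python3 -m pendant '[[[0.3,-2,-1,1,0,0,0],[0.3,-2,-1,2,0,0,0],[0.3,-2,-1,2.5,0,0,0],[0.3,-2,-1,2.5,0,0,0],[0.3,-2,-1,2.5,0,0,0]]]'
python3 -m pendant '[[[0.3,0,0,0.5,0,0,0],[0.3,0,0,1,0,0,0],[0.3,0,0,1,0,0,0],[0.3,0,0,1,0,0,0]]]'
```

```text
time_s: 12.93
eef_pos: [0.4696, 0.2939, 0.2611]
eef_rot: [0.0, 1.0, -0.0, -0.0]
wrist_force: [-1.0, -0.5, -1.1]
opening: 0.505
grasp_force: 61.8
time_s: 13.27
eef_pos: [0.4699, 0.2939, 0.2611]
eef_rot: [-0.0, 1.0, -0.0, 0.0]
wrist_force: [-2.3, -1.2, 5.4]
opening: 0.504
grasp_force: 62.5
```

Contact (+5 N). I'll release and lift, then go to yellow at (0.5974, -0.2693).

```bash
python3 -m pendant '[[[0.55,0,0,0,0,0,0],[0.62,0,0,0,0,0,0],[0.7,0,0,0,0,0,0],[0.7,0,0,0,0,0,0],[0.7,0,0,0,0,0,0]]]'
python3 -m pendant '[[[0.7,0,0,-15,0,0,0],[0.7,0,0,-50,0,0,0],[0.7,0,0,-90,0,0,0],[0.7,0,0,-125,0,0,0],[0.7,0,0,-125,0,0,0]]]'
python3 -m pendant '[[[0.7,4,20,0,0,0,0],[0.7,12,58,0,0,0,0],[0.7,20,97,0,0,0,0],[0.7,28,136,0,0,0,0],[0.7,36,175,0,0,0,0]]]'
python3 -m pendant '[[[0.7,9,39,0,0,0,0],[0.7,18,78,0,0,0,0],[0.7,27,117,0,0,0,0],[0.7,36,156,0,0,0,0],[0.7,45,195,0,0,0,0]]]'
python3 -m pendant '[[[0.7,9,39,0,0,0,0],[0.7,18,78,0,0,0,0],[0.7,27,117,0,0,0,0],[0.7,36,150,0,0,0,0],[0.7,45,190,0,0,0,0]]]'
python3 -m pendant '[[[0.7,0,0,0,0,0,0],[0.7,0,0,0,0,0,0]]]'
```

```text
time_s: 13.68
eef_pos: [0.4696, 0.2939, 0.2601]
eef_rot: [0.0, 1.0, -0.0, -0.0]
wrist_force: [-0.3, 1.3, -0.1]
opening: 0.698
grasp_force: 0.0
time_s: 14.1
eef_pos: [0.4716, 0.2947, 0.3936]
eef_rot: [-0.002, 1.0, -0.0, 0.006]
wrist_force: [1.2, 0.3, 1.4]
opening: 0.704
grasp_force: 0.0
time_s: 14.52
eef_pos: [0.5055, 0.1174, 0.3851]
eef_rot: [-0.0, 1.0, 0.0, 0.0]
wrist_force: [0.9, 0.3, 0.1]
opening: 0.7
grasp_force: 0.0
time_s: 14.93
eef_pos: [0.5506, -0.0782, 0.3851]
eef_rot: [-0.0, 1.0, -0.0, 0.0]
wrist_force: [1.1, 0.1, 0.5]
opening: 0.701
grasp_force: 0.0
time_s: 15.35
eef_pos: [0.5957, -0.2675, 0.3847]
eef_rot: [-0.0, 1.0, 0.0, -0.0]
wrist_force: [0.6, 0.8, -0.0]
opening: 0.696
grasp_force: 0.0
time_s: 15.52
eef_pos: [0.5953, -0.2685, 0.3841]
eef_rot: [-0.0, 1.0, -0.002, -0.0]
wrist_force: [-0.3, 1.0, 0.1]
opening: 0.701
grasp_force: 0.0
```

```bash
python3 - <<'E'
from h import *
for c in P:
    im=ctrl.camera(c); cv2.imwrite(f"pics/{c}2.png",im[:,:,::-1])
    uv=capcent(c,[.470,.2937],.006); b,a=blob(im,"blue",uv,22); print(c,uv.round(1),b.round(1),a,locate({c:b},.006)[0].round(4))
    uv=capcent(c,[.5605,.294],.006); b,a=blob(im,"amber",uv,13); print(" amber",c,uv.round(1),b.round(1),a,locate({c:b},.006)[0].round(4))
E
```

```text
top [140.1 219.8] [140. 221.] 326 [0.4671 0.2937]
 amber top [141.7 181.6] [139.4 182.5] 310 [0.5582 0.2993]
side [232.  272.8] [233.7 272.5] 461 [0.4673 0.2922]
 amber side [188.6 261.3] [187.4 261.3] 498 [0.5626 0.2948]
```

```bash
python3 -m pendant '[[[0.7,2,1,35,0,0,0],[0.7,2,1,70,0,0,0],[0.7,2,1,105,0,0,0],[0.7,2,1,123,0,0,0],[0.7,2,1,130,0,0,0]]]'
python3 -m pendant '[[[0.7,0,0,0,0,0,0],[0.7,0,0,0,0,0,0]]]'
python3 -m pendant '[[[0.4,0,0,0,0,0,0],[0.3,0,0,0,0,0,0],[0.3,0,0,0,0,0,0],[0.3,0,0,0,0,0,0],[0.3,0,0,0,0,0,0]]]'
python3 -m pendant '[[[0.3,0,0,-10,0,0,0],[0.3,0,0,-40,0,0,0],[0.3,0,0,-75,0,0,0],[0.3,0,0,-110,0,0,0],[0.3,0,0,-130,0,0,0]]]'
```

```text
time_s: 16.03
eef_pos: [0.5961, -0.2643, 0.251]
eef_rot: [-0.002, 1.0, 0.001, -0.003]
wrist_force: [-0.5, 1.5, -0.7]
opening: 0.699
grasp_force: 0.0
time_s: 16.2
eef_pos: [0.5981, -0.2664, 0.2564]
eef_rot: [0.0, 1.0, 0.001, 0.001]
wrist_force: [-0.7, -0.8, 0.5]
opening: 0.7
grasp_force: 0.0
time_s: 16.62
eef_pos: [0.5985, -0.2674, 0.2582]
eef_rot: [0.001, 1.0, -0.0, 0.002]
wrist_force: [-0.4, 2.3, 6.6]
opening: 0.503
grasp_force: 61.4
time_s: 17.03
eef_pos: [0.5979, -0.2675, 0.3908]
eef_rot: [0.002, 1.0, -0.0, 0.002]
wrist_force: [1.0, -0.6, -2.3]
opening: 0.506
grasp_force: 61.6
```

```bash
python3 -m pendant '[[[0.3,-5,-18,0,0,0,0],[0.3,-15,-56,0,0,0,0],[0.3,-25,-94,0,0,0,0],[0.3,-35,-132,0,0,0,0],[0.3,-45,-170,0,0,0,0]]]'
python3 -m pendant '[[[0.3,-10,-38,0,0,0,0],[0.3,-20,-76,0,0,0,0],[0.3,-30,-114,0,0,0,0],[0.3,-40,-152,0,0,0,0],[0.3,-50,-190,0,0,0,0]]]'
python3 -m pendant '[[[0.3,-10,-38,0,0,0,0],[0.3,-20,-76,0,0,0,0],[0.3,-28,-105,0,0,0,0],[0.3,-33,-121,0,0,0,0],[0.3,-33,-121,0,0,0,0]]]'
python3 -m pendant '[[[0.3,0,0,0,0,0,0],[0.3,0,0,0,0,0,0]]]'
```

```text
time_s: 17.45
eef_pos: [0.5515, -0.0958, 0.386]
eef_rot: [0.0, 1.0, -0.001, 0.0]
wrist_force: [1.1, 0.4, -3.1]
opening: 0.503
grasp_force: 61.8
time_s: 17.87
eef_pos: [0.5015, 0.0944, 0.3862]
eef_rot: [0.0, 1.0, -0.0, 0.001]
wrist_force: [-0.2, 1.1, -2.5]
opening: 0.506
grasp_force: 61.8
time_s: 18.28
eef_pos: [0.468, 0.2168, 0.386]
eef_rot: [-0.001, 1.0, 0.002, 0.0]
wrist_force: [-0.4, 0.4, -2.8]
opening: 0.508
grasp_force: 61.8
time_s: 18.45
eef_pos: [0.4697, 0.2134, 0.3857]
eef_rot: [0.0, 1.0, -0.0, 0.0]
wrist_force: [0.8, 0.8, -2.6]
opening: 0.504
grasp_force: 61.8
```

```bash
python3 -m pendant '[[[0.3,1,0,35,0,0,0],[0.3,1,0,70,0,0,0],[0.3,1,0,100,0,0,0],[0.3,1,0,113,0,0,0],[0.3,1,0,118,0,0,0]]]'
python3 -m pendant '[[[0.3,0,0,0,0,0,0],[0.3,0,0,0,0,0,0],[0.3,0,0,0,0,0,0]]]'
```

```text
time_s: 18.87
eef_pos: [0.4698, 0.2122, 0.2643]
eef_rot: [0.001, 1.0, -0.001, -0.003]
wrist_force: [0.3, -0.3, -2.8]
opening: 0.504
grasp_force: 62.0
time_s: 19.12
eef_pos: [0.4717, 0.2136, 0.2689]
eef_rot: [-0.0, 1.0, -0.0, 0.002]
wrist_force: [0.1, -0.1, -1.6]
opening: 0.504
grasp_force: 61.9
```

```bash
python3 -m pendant '[[[0.3,-1,0,2,0,0,0],[0.3,-1,0,4,0,0,0],[0.3,-1,0,5,0,0,0],[0.3,-1,0,5,0,0,0],[0.3,-1,0,5,0,0,0]]]'
python3 -m pendant '[[[0.3,0,0,0.5,0,0,0],[0.3,0,0,1,0,0,0],[0.3,0,0,1,0,0,0],[0.3,0,0,1,0,0,0]]]'
```

```text
time_s: 19.53
eef_pos: [0.4696, 0.2139, 0.2624]
eef_rot: [-0.0, 1.0, -0.0, 0.0]
wrist_force: [-0.5, -0.1, -2.3]
opening: 0.505
grasp_force: 61.9
time_s: 19.87
eef_pos: [0.47, 0.214, 0.2623]
eef_rot: [-0.0, 1.0, 0.0, 0.001]
wrist_force: [-2.3, -0.0, 7.1]
opening: 0.505
grasp_force: 63.0
```

```bash
python3 -m pendant '[[[0.55,0,0,0,0,0,0],[0.62,0,0,0,0,0,0],[0.7,0,0,0,0,0,0],[0.7,0,0,0,0,0,0],[0.7,0,0,0,0,0,0]]]'
python3 -m pendant '[[[0.7,0,0,-15,0,0,0],[0.7,0,0,-50,0,0,0],[0.7,0,0,-90,0,0,0],[0.7,0,0,-125,0,0,0],[0.7,0,0,-125,0,0,0]]]'
python3 -m pendant '[[[0.7,0,20,0,0,0,0],[0.7,1,58,0,0,0,0],[0.7,2,97,0,0,0,0],[0.7,3,136,0,0,0,0],[0.7,4,175,0,0,0,0]]]'
python3 -m pendant '[[[0.7,1,39,0,0,0,0],[0.7,2,78,0,0,0,0],[0.7,3,117,0,0,0,0],[0.7,4,156,0,0,0,0],[0.7,5,195,0,0,0,0]]]'
python3 -m pendant '[[[0.7,0,39,0,0,0,0],[0.7,1,78,0,0,0,0],[0.7,1,105,0,0,0,0],[0.7,1,116,0,0,0,0],[0.7,1,116,0,0,0,0]]]'
python3 -m pendant '[[[0.7,0,0,0,0,0,0],[0.7,0,0,0,0,0,0]]]'
```

```text
time_s: 20.28
eef_pos: [0.4696, 0.2138, 0.2611]
eef_rot: [0.0, 1.0, -0.0, -0.0]
wrist_force: [0.1, -0.1, -0.9]
opening: 0.7
grasp_force: 0.0
time_s: 20.7
eef_pos: [0.4717, 0.2144, 0.3942]
eef_rot: [-0.001, 1.0, 0.0, 0.006]
wrist_force: [1.3, 1.9, 0.5]
opening: 0.7
grasp_force: 0.0
time_s: 21.12
eef_pos: [0.4732, 0.0374, 0.3861]
eef_rot: [0.0, 1.0, 0.0, 0.0]
wrist_force: [1.6, -0.8, -0.1]
opening: 0.699
grasp_force: 0.0
time_s: 21.53
eef_pos: [0.4781, -0.1581, 0.3861]
eef_rot: [0.0, 1.0, -0.0, 0.0]
wrist_force: [1.3, 0.0, 0.5]
opening: 0.702
grasp_force: 0.0
time_s: 21.95
eef_pos: [0.4791, -0.2745, 0.3857]
eef_rot: [0.0, 1.0, -0.002, -0.0]
wrist_force: [-0.5, 1.3, -0.2]
opening: 0.703
grasp_force: 0.0
time_s: 22.12
eef_pos: [0.4796, -0.2707, 0.3858]
eef_rot: [-0.001, 1.0, 0.0, -0.0]
wrist_force: [0.3, 0.3, -0.8]
opening: 0.699
grasp_force: 0.0
```

```bash
python3 - <<'E'
from h import *
for c in P:
    im=ctrl.camera(c); cv2.imwrite(f"pics/{c}3.png",im[:,:,::-1])
    for n,xy in (("blue",[.470,.2937]),("yellow",[.4703,.2134])):
        uv=capcent(c,xy,.006); b,a=blob(im,n,uv,22); print(n,c,uv.round(1),b.round(1),a,locate({c:b},.006)[0].round(4))
E
```

```text
blue top [140.1 219.8] [140.1 221. ] 326 [0.4672 0.2936]
yellow top [174.6 219.5] [173.8 220.4] 325 [0.4683 0.2152]
blue side [232.  272.8] [233.8 272.6] 466 [0.4671 0.2924]
yellow side [247.2 244.2] [248.1 244.5] 414 [0.4683 0.2137]
```

```bash
python3 -m pendant '[[[0.7,1,2,35,0,0,0],[0.7,1,2,70,0,0,0],[0.7,1,2,105,0,0,0],[0.7,1,2,123,0,0,0],[0.7,1,2,130,0,0,0]]]'
python3 -m pendant '[[[0.7,0,0,1,0,0,0],[0.7,0,0,1,0,0,0]]]'
python3 -m pendant '[[[0.4,0,0,0,0,0,0],[0.3,0,0,0,0,0,0],[0.3,0,0,0,0,0,0],[0.3,0,0,0,0,0,0],[0.3,0,0,0,0,0,0]]]'
python3 -m pendant '[[[0.3,0,0,-10,0,0,0],[0.3,0,0,-40,0,0,0],[0.3,0,0,-75,0,0,0],[0.3,0,0,-110,0,0,0],[0.3,0,0,-130,0,0,0]]]'
```

```text
time_s: 22.63
eef_pos: [0.4795, -0.2717, 0.2526]
eef_rot: [-0.002, 1.0, 0.001, -0.002]
wrist_force: [0.3, 0.0, 0.7]
opening: 0.702
grasp_force: 0.0
time_s: 22.8
eef_pos: [0.4811, -0.2737, 0.256]
eef_rot: [0.0, 1.0, 0.0, 0.0]
wrist_force: [0.3, -0.8, 0.4]
opening: 0.706
grasp_force: 0.0
time_s: 23.22
eef_pos: [0.4814, -0.2744, 0.2576]
eef_rot: [0.001, 1.0, -0.0, 0.002]
wrist_force: [-0.5, 2.9, 6.1]
opening: 0.508
grasp_force: 60.6
time_s: 23.63
eef_pos: [0.4809, -0.2746, 0.3906]
eef_rot: [0.002, 1.0, -0.0, 0.002]
wrist_force: [0.8, -1.1, -1.7]
opening: 0.505
grasp_force: 61.5
```

```bash
python3 -m pendant '[[[0.3,0,-18,0,0,0,0],[0.3,-1,-56,0,0,0,0],[0.3,-2,-94,0,0,0,0],[0.3,-3,-132,0,0,0,0],[0.3,-4,-170,0,0,0,0]]]'
python3 -m pendant '[[[0.3,-1,-38,0,0,0,0],[0.3,-2,-76,0,0,0,0],[0.3,-3,-114,0,0,0,0],[0.3,-4,-152,0,0,0,0],[0.3,-4,-185,0,0,0,0]]]'
python3 -m pendant '[[[0.3,-1,-28,0,0,0,0],[0.3,-2,-46,0,0,0,0],[0.3,-3,-53,0,0,0,0],[0.3,-3,-53,0,0,0,0],[0.3,-3,-53,0,0,0,0]]]'
python3 -m pendant '[[[0.3,0,0,0,0,0,0],[0.3,0,0,0,0,0,0]]]'
```

```text
time_s: 24.05
eef_pos: [0.4759, -0.1028, 0.3862]
eef_rot: [0.0, 1.0, -0.001, 0.001]
wrist_force: [0.5, -0.5, -2.1]
opening: 0.506
grasp_force: 61.7
time_s: 24.47
eef_pos: [0.4718, 0.083, 0.3864]
eef_rot: [0.0, 1.0, 0.0, 0.001]
wrist_force: [1.1, -0.9, -1.6]
opening: 0.509
grasp_force: 61.7
time_s: 24.88
eef_pos: [0.4695, 0.1336, 0.3857]
eef_rot: [0.0, 1.0, 0.0, 0.0]
wrist_force: [-0.3, -0.0, -2.8]
opening: 0.507
grasp_force: 61.6
time_s: 25.05
eef_pos: [0.4698, 0.1327, 0.3853]
eef_rot: [0.0, 1.0, -0.001, 0.0]
wrist_force: [-0.5, -0.7, -2.6]
opening: 0.507
grasp_force: 61.6
```

```bash
python3 -m pendant '[[[0.3,1,0,35,0,0,0],[0.3,1,0,70,0,0,0],[0.3,1,0,100,0,0,0],[0.3,1,0,113,0,0,0],[0.3,1,0,118,0,0,0]]]'
python3 -m pendant '[[[0.3,0,0,0,0,0,0],[0.3,0,0,0,0,0,0],[0.3,0,0,0,0,0,0]]]'
python3 -m pendant '[[[0.3,0,0,2,0,0,0],[0.3,0,0,4,0,0,0],[0.3,0,0,4.5,0,0,0],[0.3,0,0,4.5,0,0,0],[0.3,0,0,4.5,0,0,0]]]'
```

```text
time_s: 25.47
eef_pos: [0.4694, 0.1327, 0.2642]
eef_rot: [0.0, 1.0, -0.001, -0.003]
wrist_force: [-0.8, 0.7, -2.6]
opening: 0.507
grasp_force: 61.7
time_s: 25.72
eef_pos: [0.4716, 0.1336, 0.2688]
eef_rot: [-0.0, 1.0, -0.0, 0.001]
wrist_force: [0.3, -0.5, -2.2]
opening: 0.506
grasp_force: 61.7
time_s: 26.13
eef_pos: [0.4706, 0.1339, 0.2628]
eef_rot: [-0.0, 1.0, -0.0, 0.0]
wrist_force: [0.2, -0.9, -2.4]
opening: 0.508
grasp_force: 61.7
```

```bash
python3 -m pendant '[[[0.3,0,0,0.5,0,0,0],[0.3,0,0,1,0,0,0],[0.3,0,0,1,0,0,0],[0.3,0,0,1,0,0,0]]]'
python3 -m pendant '[[[0.3,0,0,0.2,0,0,0],[0.3,0,0,0.2,0,0,0]]]'
```

```text
time_s: 26.47
eef_pos: [0.4706, 0.1339, 0.2617]
eef_rot: [-0.0, 1.0, -0.0, 0.0]
wrist_force: [0.6, 0.2, -1.1]
opening: 0.506
grasp_force: 61.8
time_s: 26.63
eef_pos: [0.4707, 0.1339, 0.2617]
eef_rot: [-0.0, 1.0, -0.0, 0.0]
wrist_force: [-0.2, 0.9, -0.1]
opening: 0.509
grasp_force: 61.8
```

Touching down. I'll release, lift and back away towards the robot's right.

```bash
python3 -m pendant '[[[0.55,0,0,0,0,0,0],[0.62,0,0,0,0,0,0],[0.7,0,0,0,0,0,0],[0.7,0,0,0,0,0,0],[0.7,0,0,0,0,0,0]]]'
python3 -m pendant '[[[0.7,0,0,-15,0,0,0],[0.7,0,0,-50,0,0,0],[0.7,0,0,-90,0,0,0],[0.7,0,0,-125,0,0,0],[0.7,0,0,-125,0,0,0]]]'
python3 -m pendant '[[[0.7,0,30,0,0,0,0],[0.7,0,70,0,0,0,0],[0.7,0,110,0,0,0,0],[0.7,0,150,0,0,0,0],[0.7,0,190,0,0,0,0]]]'
python3 -m pendant '[[[0.7,0,40,0,0,0,0],[0.7,0,80,0,0,0,0],[0.7,0,110,0,0,0,0],[0.7,0,110,0,0,0,0],[0.7,0,110,0,0,0,0]]]'
python3 - <<'E'
from h import *
for c in P:
    im=ctrl.camera(c); cv2.imwrite(f"pics/{c}4.png",im[:,:,::-1])
    for n,xy in (("blue",[.470,.2937]),("yellow",[.4703,.2134]),("red",[.4705,.1333]),("amber",[.5605,.294])):
        uv=capcent(c,xy,.006); b,a=blob(im,n,uv,13 if n=="amber" else 22); print(n,c,a,locate({c:b},.006)[0].round(4))
a=cv2.imread("pics/top4.png")[130:280,80:340]; b=cv2.imread("pics/side4.png")[170:384,120:330]
cv2.imwrite("pics/f1.png",cv2.resize(a,None,fx=3,fy=3)); cv2.imwrite("pics/f2.png",cv2.resize(b,None,fx=2.7,fy=2.7))
E
```

```text
time_s: 27.05
eef_pos: [0.4707, 0.1339, 0.2616]
eef_rot: [0.0, 1.0, -0.0, 0.0]
wrist_force: [-0.2, -0.0, 0.1]
opening: 0.699
grasp_force: 0.0
time_s: 27.47
eef_pos: [0.4727, 0.1341, 0.3943]
eef_rot: [-0.0, 1.0, 0.0, 0.007]
wrist_force: [0.8, 0.3, 0.3]
opening: 0.697
grasp_force: 0.0
time_s: 27.88
eef_pos: [0.4701, -0.0577, 0.3865]
eef_rot: [0.0, 1.0, 0.0, 0.0]
wrist_force: [0.3, -0.4, -0.0]
opening: 0.697
grasp_force: 0.0
time_s: 28.3
eef_pos: [0.4703, -0.1676, 0.3862]
eef_rot: [-0.0, 1.0, -0.002, -0.0]
wrist_force: [-0.2, 1.6, -0.1]
opening: 0.702
grasp_force: 0.0
blue top 324 [0.4672 0.2937]
yellow top 326 [0.4683 0.2153]
red top 304 [0.4688 0.1374]
amber top 310 [0.5582 0.3   ]
blue side 463 [0.4672 0.2923]
yellow side 418 [0.468  0.2138]
red side 357 [0.4687 0.1342]
amber side 498 [0.5626 0.2948]
```

View pics/f1.png

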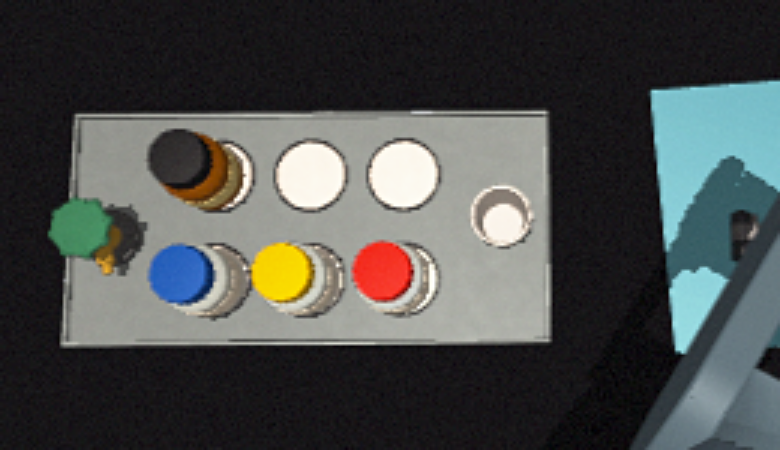

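View pics/f2.png

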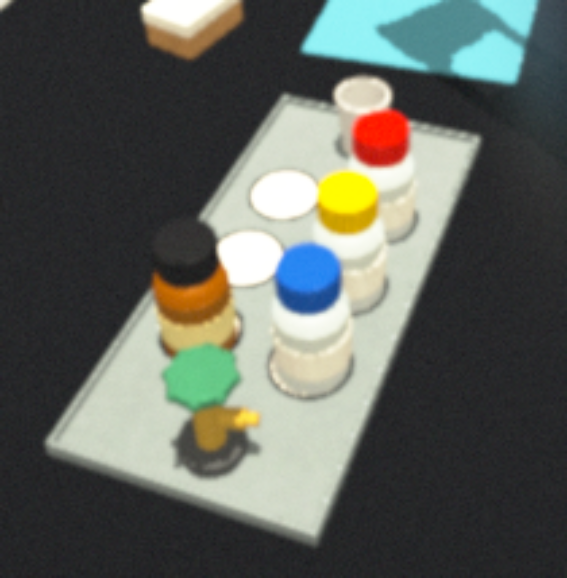

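Both views show all four bottles upright on the right pads: blue cap at (181,273) in the top crop, yellow (283,272), red (383,271), amber (180,158). The offsets are at most about 6 mm, the valve, beaker and carton are where they were, and the arm is clear.

```bash
python3 -c "
from bench import ctrl
print(ctrl.hand_in())"
```

```text
the job is handed in; nothing more can be done
None
```

I placed all four bottles on their pads and handed the job in at about 28 s: blue, yellow and red run from valve to beaker in the front row, with amber behind blue; the cameras show all four upright and within about 6 mm of pad centre, but the hand-in returned no verdict.

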